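# Start the stage's clamp bolt in its threaded boss

### The job

The sample stage's clamp bolt (the upright black knurled knob) only rests on the start of its thread. Turn it by its knob backward (anticlockwise seen from above) until you feel it drop by one thread, then turn it forward (clockwise) one full turn from there, re-gripping as needed, and finish while still holding the knob gripped and still, with the bolt started one turn. Leave the things lying around it alone.

Things in the scene. Friction and masses are not known exactly. Their poses are not given: they have to be found in the camera images.
- stage: Fixed sample stage: aluminium slotted bed 200 x 400 mm (x, y), top 30 mm up, with a foot plate 90 x 300 mm, top 42 mm up. Origin on the table under the bed's centre, y along its length. At y = +100 mm a pillar with a black table 90 x 90 mm, its top 165 mm up. At x = 0, y = -100 mm a round steel boss, diameter 44 mm, its top 82 mm up, with the bolt in it (right-hand thread, 6 mm pitch).
- bolt: Clamp bolt upright in the boss: round black knurled knob, diameter 36 mm, 28 mm high, on a 22 mm shank. Origin on the axis at mid-height of the knob, about 121 mm above the table at the start; it goes up and down with the bolt but does not turn. The bolt only slides along and turns about its upright axis. A light spring pulls it down with 6 N (weight 1.2 N more). It stays where it is when let go.
- turn (a joint): Bolt angle (rad): 0 at the start, positive clockwise from above (forward), counts on over turns. Backward the bolt climbs 1 mm per rad until, 0.5 to 1.7 rad back, its thread passes the flight's end: it drops 6 mm if free, or hangs on the gripping fingers with 7 N or more until let down. Turning needs about 0.2 N m.
- jar: Bystander: closed amber glass jar, diameter 52 mm, 70 mm high, standing; origin centre of its underside.
- lens: Bystander: black lens barrel, diameter 42 mm, 67 mm high, standing; origin centre of its underside.
- driver: Bystander: screwdriver, 160 mm long, lying; origin under its middle.
- bolt_top (a point): Centre of the knob's flat top, 14 mm above the bolt's origin: 135 mm above the table at the start, about 130 mm just after the drop, and drawn down 1 mm per rad turned forward from there: about 124 mm after one turn. Turned further back after the drop the bolt climbs again.

How it is judged:
By the outcome, as a careful person would: the job done as asked, in the order asked, and still so for the second after the job is handed in, while the arm keeps its last pose, push and grip.
It also fails if it takes over 67 s, if anything falls off the work surface, if the arm or the gripper's body presses on something with over 40 N, if the wrist force passes 120 N, or if a joint passes its speed limit or range.

### The arm

A 6-joint arm with a two-finger parallel gripper is mounted at the origin on the work surface. World frame = base frame: x ahead of the robot, y to its left, z up, the work surface at z = 0. Lengths are in m, angles in degrees, forces in N, time in s.
With the tool pointing down it reaches from about 0.3 to 0.875 m from the base axis. Payload 4.2 kg.
Tool frame: the origin (TCP) lies at the very end of the fingers, on their centre line; the grasp point (between the pads) lies 19 mm behind it; z points along the fingers, y is the line along which they close (so a half turn about z gives the same grasp; the last joint's range is limited). The gripper opens to 85 mm and grips with 20 to 120 N. Pads are 22 mm wide; open, the fingers measure 114 mm over their backs; the gripper's body (76 mm by 85 mm) begins 54 mm behind the grasp point. The pads swing forward as they close: fully open they stand 13 mm farther back than shut.
Start: joints at [-64.343, 18.312, 89.639, -0, 72.044, -1.146], TCP at [0.259, -0.513, 0.202] pointing down, gripper open.
Joint ranges: [-177.97, 177.97], [-48.28, 115.42], [12.27, 149.76], [-77.06, 257.06], [2.81, 150.46], [-146.56, 146.56]. Speed limits (degrees/s): [147.25, 147.25, 180, 180, 180, 180].

### API

Orientations are given as [roll, pitch, yaw] about the fixed x, y, z axes, in that order (R = Rz(yaw) Ry(pitch) Rx(roll)).
In Python, from bench import read_state, snapshot, job_done, look_for, cut_out, place_of gives the robot as it stands. The module is installed in compiled form; this text tells all that it offers.
- The arm moves only by the tool carry_out, never from a script. Its argument "targets" is a list that holds one entry, the list of rows, each a list of 5 numbers: the shift along the tool's x, y, z in m, then the turn about the tool's z in rad, then the finger opening in m, from 0 to 0.0854. A call has 1 to 20 rows; each row shifts and turns the commanded pose from where the row before left it, along the tool's axes as they then stand; what a row does not reach is not made up. A row lasts 1/8 s, in which the tool goes at most 62.5 mm and 10.7 degrees, less where a joint would pass 70% of its speed; a pose out of reach is approached as far as the arm can. A call with a gripper value outside its range is refused whole. The fingers move at their own pace and stop on an object; "newtons" is the grip in N (left out, the last holds). Time passes only in rows, so rows that do not move let the fingers close. It gives the time, the measured TCP pose, the force, the opening and the grip force at its end, in the units of the state.
- read_state(): the state, without advancing time (a new reading comes with each control period).
- snapshot(name): name is "side" or "top" or "wrist"; returns a dict with "pixels" (400x640x3 uint8, blue, green, red), "camera_matrix" (3x3 intrinsics, pixels), "k1" (the pictures are not rectified: a ray, as slopes to the right and down, at radius r is drawn at 1 + k1 r^2 times it, then the intrinsics apply), "world_from_camera" (4x4, takes a point from camera to world coordinates). Camera axes: x right, y down, z forward; pixel columns grow to the right and rows downward; lengths in m; the calibration is good to about 2 mm. A picture is of the moment at which its call begins. There is no depth.
- job_done(): hands the job in; it is judged then, once.
Trained networks look in the newest picture that a camera, given by its name, has taken for a name from the list of things; names that differ only in an ending like _2 or _b are one class to them, and where a whole thing is asked for, a point or a joint stands for the part that bears it (a point fixed in the world has none). Each returns a list of dicts, best first, with "conf" (0 to 1); they miss things now and then, are a little off and sometimes report something else, mostly with a low value. They report only what shows in the picture. A call takes as long as a camera call.
- look_for(camera, query): "rect" ([centre column, centre row, width, height] in pixels, round what is visible of it).
- cut_out(camera, query): "mask" (400x640 bool, what is visible of it) and "rect" ([centre column, centre row, width, height] in pixels, round what is visible of it).
- place_of(camera, query): "pixel" ([column, row] in pixels: a listed point, or the origin of a listed thing).
The state is a dict: "time_s": time; "qpos": joint angles; "qvel": joint speeds; "joint_efforts": joint torques, N m; "ee_pos": TCP position; "tool_rot": TCP orientation; "wrist_force": force on the tool from outside, world axes, zero at the start; "moment": the same for the moment, N m; "finger_gap": opening from 0.0 (shut) to 1.0 (fully open); "grasp_force": force on a finger pad.
Only numpy, scipy, OpenCV 4.12 (cv2) and the standard library are available. Lean on these libraries where they do the work, as an engineer would, in place of code of your own. Each camera call takes 0.05 s, during which the arm holds its last target. There are 200 camera calls.

## Working session

There is one attempt and no reset: what is moved stays moved. The work goes in short steps, Python scripts to look and compute and a tool call to move; the robot and the scene stay as the last step left them, time stands still between calls to the robot, and variables do not carry over. Pictures are saved under pics/ and viewed, at most 10 in all, crops included, and the job is handed in when it is done.

Besides the shell and the picture viewer there is one more tool, called after ">>>" as name(argument=value, ...) on one line, values as JSON. carry_out: Moves the arm, as the interface text tells. Its arguments: {"type":"object","properties":{"targets":{"type":"array"},"newtons":{"type":"number"}},"required":["targets"]}

```bash
mkdir -p pics; cat > h.py <<'E'
import numpy as np, cv2
from bench import *
def ray(s,px):
    K=np.array(s["camera_matrix"]);T=np.array(s["world_from_camera"])
    d=np.array([(px[0]-K[0,2])/K[0,0],(px[1]-K[1,2])/K[1,1]])
    u=d.copy()
    for _ in range(20): u=d/(1+s["k1"]*(u@u))
    v=T[:3,:3]@np.array([u[0],u[1],1]); return T[:3,3],v/np.linalg.norm(v)
def meet(rs):
    A=sum(np.eye(3)-np.outer(v,v) for o,v in rs);b=sum((np.eye(3)-np.outer(v,v))@o for o,v in rs)
    return np.linalg.solve(A,b)
def atz(r,z): o,v=r; return o+v*(z-o[2])/v[2]
E
python3 - <<'E'
from h import *
st=read_state();print({k:np.round(v,3).tolist() for k,v in st.items()})
R={}
for c in("side","top","wrist"):
    s=snapshot(c);cv2.imwrite(f"pics/{c}0.png",s["pixels"])
    print(c,np.round(np.array(s["world_from_camera"])[:3,3],3))
    for q in("bolt_top","bolt","jar","lens","driver","stage"):
        p=place_of(c,q)[:2]
        for d in p: print(c,q,np.round(d["pixel"],1),round(d["conf"],2),np.round(atz(ray(s,d["pixel"]),{"bolt_top":.135,"bolt":.121}.get(q,.042 if q!="stage" else 0)),3))
        if p: R.setdefault(q,[]).append((c,ray(s,p[0]["pixel"])))
for q,l in R.items():
    if len(l)>1: print(q,[c for c,_ in l],np.round(meet([r for _,r in l]),4))
E
```

```text
{'time_s': 0.0, 'qpos': [-64.342, 18.352, 89.708, 0.001, 72.044, -1.145], 'qvel': [0.014, -0.062, 0.036, 0.105, 0.027, 0.075], 'joint_efforts': [-0.002, -41.553, -23.416, -0.0, 0.008, -0.0], 'ee_pos': [0.259, -0.513, 0.201], 'tool_rot': [-179.897, -0.003, 26.803], 'wrist_force': [-0.409, 0.66, 0.51], 'moment': [0.042, 0.044, -0.002], 'grasp_force': 0.0, 'finger_gap': 0.999}
side [0.418 0.49  0.85 ]
side bolt_top [290.5 261.7] 0.92 [0.572 0.064 0.135]
side bolt_top [289.8 265.7] 0.18 [0.571 0.072 0.135]
side bolt [292.5 265.2] 0.89 [0.57  0.062 0.121]
side jar [326.3 139.9] 0.97 [ 0.591 -0.339  0.042]
side jar [289.9 265. ] 0.28 [0.591 0.016 0.042]
side lens [310.2 134.5] 0.71 [ 0.633 -0.349  0.042]
side driver [416.1 152.9] 0.93 [ 0.377 -0.337  0.042]
side stage [289.1 344.3] 0.75 [0.56  0.156 0.   ]
top [ 0.429 -0.102  0.896]
top bolt_top [241.8 172.9] 0.58 [0.578 0.062 0.135]
top bolt [242.6 175.2] 0.69 [0.576 0.063 0.121]
top bolt [442.  157.4] 0.43 [ 0.613 -0.359  0.121]
top jar [435.6 175.5] 0.55 [ 0.589 -0.368  0.042]
top lens [440.2 157.6] 0.55 [ 0.631 -0.381  0.042]
top driver [435.1 268.9] 0.72 [ 0.376 -0.359  0.042]
top stage [210.9 186.4] 0.68 [0.572 0.166 0.   ]
top stage [241.6 173.8] 0.61 [0.603 0.092 0.   ]
wrist [ 0.32  -0.482  0.374]
wrist driver [246.   12.8] 0.55 [ 0.366 -0.385  0.042]
bolt_top ['side', 'top'] [0.5757 0.0624 0.1325]
bolt ['side', 'top'] [0.5726 0.0627 0.1226]
jar ['side', 'top'] [ 5.987e-01 -3.815e-01 -1.000e-04]
lens ['side', 'top'] [ 0.6434 -0.395  -0.0022]
driver ['side', 'top', 'wrist'] [ 0.3736 -0.3728  0.0042]
stage ['side', 'top'] [0.5637 0.1616 0.0138]
```

```bash
python3 -c "
import cv2,numpy as np
a=cv2.imread('pics/side0.png')[100:400,100:500];b=cv2.imread('pics/top0.png')[60:360,100:500]
cv2.imwrite('pics/a.png',np.hstack([a,b]))"
```

```text
(no output)
```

View pics/a.png

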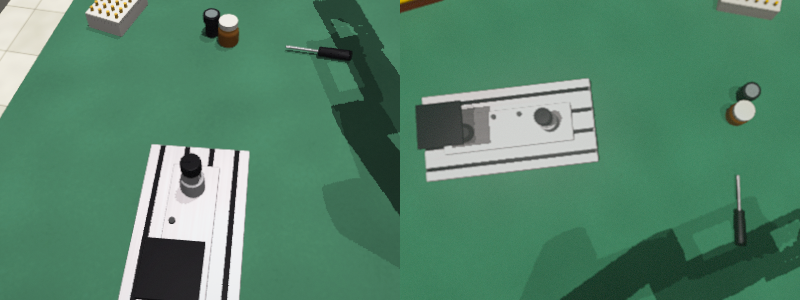

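The knob is at about (290,260) in the side view and (243,175) in the top view. Both views put it near (0.575, 0.063, 0.133). The jar, lens and driver are well away from it, so I'm moving above it.

>>> carry_out(targets=[[[0.0387,-0.0265,-0.002,0,0.085],[0.0387,-0.0265,-0.002,0,0.085],[0.0387,-0.0265,-0.002,0,0.085],[0.0387,-0.0265,-0.002,0,0.085],[0.0387,-0.0265,-0.002,0,0.085],[0.0387,-0.0265,-0.002,0,0.085],[0.0387,-0.0265,-0.002,0,0.085],[0.0387,-0.0265,-0.002,0,0.085],[0.0387,-0.0265,-0.002,0,0.085],[0.0387,-0.0265,-0.002,0,0.085],[0.0387,-0.0265,-0.002,0,0.085],[0.0387,-0.0265,-0.002,0,0.085],[0.0387,-0.0265,-0.002,0,0.085],[0,0,0,0,0.085],[0,0,0,0,0.085]]])

```text
time_s: 2.92
ee_pos: [0.5526, 0.0208, 0.2281]
tool_rot: [180.0, 0.1, 26.8]
wrist_force: [0.6, 0.6, -0.4]
finger_gap: 0.996
grasp_force: 0.0
```

```bash
cat > look.py <<'E'
from h import *
import sys,pickle,os
st=read_state();print({k:np.round(st[k],4).tolist() for k in("time_s","qpos","ee_pos","tool_rot","wrist_force","finger_gap")})
L=pickle.load(open("r.pkl","rb")) if os.path.exists("r.pkl") else []
s=snapshot("wrist");cv2.imwrite(f"pics/{sys.argv[1]}.png",s["pixels"])
for q in("bolt_top","bolt"):
    for d in place_of("wrist",q)[:2]: print(q,np.round(d["pixel"],1),round(d["conf"],2),np.round(atz(ray(s,d["pixel"]),.135 if q=="bolt_top" else .121),4)); 
p=place_of("wrist","bolt_top")
if p: L.append(ray(s,p[0]["pixel"]))
pickle.dump(L,open("r.pkl","wb"))
if len(L)>1: print("tri",np.round(meet(L),4))
E
python3 look.py w1
```

```text
{'time_s': 2.925, 'qpos': [0.9867, 15.4725, 89.9636, -0.0392, 74.6132, 64.1708], 'ee_pos': [0.5526, 0.0208, 0.2281], 'tool_rot': [179.9875, 0.0609, 26.8263], 'wrist_force': [0.5625, 0.6341, -0.4168], 'finger_gap': 0.9957}
bolt_top [281.9 146.1] 0.8 [0.574  0.0638 0.135 ]
bolt [284.1 148.1] 0.75 [0.5713 0.062  0.121 ]
```

View pics/w1.png

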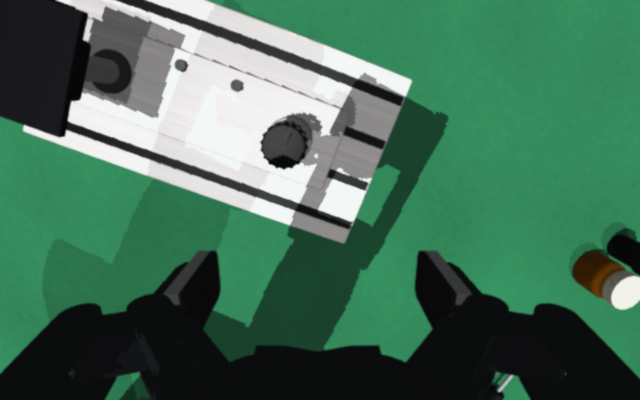

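The wrist view shows the knob at (284,146), which agrees at (0.574, 0.0635).

>>> carry_out(targets=[[[0.0384,-0.0285,0,0,0.085],[0,0,0,-0.172,0.085],[0,0,0,-0.172,0.085],[0,0,0,-0.172,0.085],[0,0,0,-0.172,0.085],[0,0,0,-0.172,0.085],[0,0,0,-0.172,0.085],[0,0,0,-0.172,0.085],[0,0,0,0,0.085],[0,0,0,0,0.085]]])

```text
time_s: 4.38
ee_pos: [0.5743, 0.0634, 0.2284]
tool_rot: [180.0, 0.0, 95.6]
wrist_force: [-1.3, 0.2, -0.9]
finger_gap: 0.999
grasp_force: 0.0
```

```bash
python3 look.py w2
```

```text
{'time_s': 4.375, 'qpos': [5.1616, 17.7159, 86.7148, -0.0041, 75.5614, -0.4432], 'ee_pos': [0.5743, 0.0634, 0.2284], 'tool_rot': [179.9921, 0.004, 95.6059], 'wrist_force': [-1.2953, 0.1676, -0.9311], 'finger_gap': 0.9989}
bolt_top [313.4 196.8] 0.82 [0.5718 0.0607 0.135 ]
bolt [318.6 191.5] 0.57 [0.576  0.0621 0.121 ]
tri [0.5732 0.0628 0.1398]
```

>>> carry_out(targets=[[[-0.0008,-0.0007,0.025,0,0.085],[0,0,0.025,0,0.085],[0,0,0.025,0,0.085],[0,0,0.025,0,0.085],[0,0,0.0245,0,0.06],[0,0,0,0,0.05],[0,0,0,0,0.04],[0,0,0,0,0.025],[0,0,0,0,0.025],[0,0,0,0,0.025],[0,0,0,0,0.025],[0,0,0,0,0.025],[0,0,0,0,0.025]]], newtons=40)

```text
time_s: 6.2
ee_pos: [0.5745, 0.063, 0.1059]
tool_rot: [179.8, 0.0, 95.8]
wrist_force: [-2.4, -0.7, 5.1]
finger_gap: 0.293
grasp_force: 3.0
```

```bash
cat > s.py <<'E'
from h import *
st=read_state();print({k:np.round(st[k],4).tolist() for k in("time_s","qpos","ee_pos","tool_rot","wrist_force","moment","finger_gap","grasp_force")})
E
python3 s.py
```

```text
{'time_s': 6.2, 'qpos': [5.1254, 22.8501, 97.5074, -0.0059, 59.482, -0.6531], 'ee_pos': [0.5745, 0.063, 0.1059], 'tool_rot': [179.8395, 0.0069, 95.7814], 'wrist_force': [-2.4018, -0.6815, 5.1001], 'moment': [-0.026, 0.337, -0.0185], 'finger_gap': 0.2926, 'grasp_force': 2.9838}
```

```bash
python3 look.py w3; python3 -c "
from h import *
a=snapshot('side')['pixels'][180:330,200:400];b=snapshot('wrist')['pixels'][100:400,120:520]
cv2.imwrite('pics/b.png',np.hstack([cv2.resize(a,(400,300)),b]))"
```

```text
{'time_s': 6.2, 'qpos': [5.1254, 22.8501, 97.5074, -0.0059, 59.482, -0.6531], 'ee_pos': [0.5745, 0.063, 0.1059], 'tool_rot': [179.8395, 0.0069, 95.7814], 'wrist_force': [-2.4018, -0.6815, 5.1001], 'finger_gap': 0.2926}
bolt_top [313.6 258.2] 0.87 [0.5732 0.0636 0.135 ]
bolt [312.8 246.3] 0.6 [0.5727 0.0635 0.121 ]
tri [0.573  0.0627 0.1351]
```

View pics/b.png

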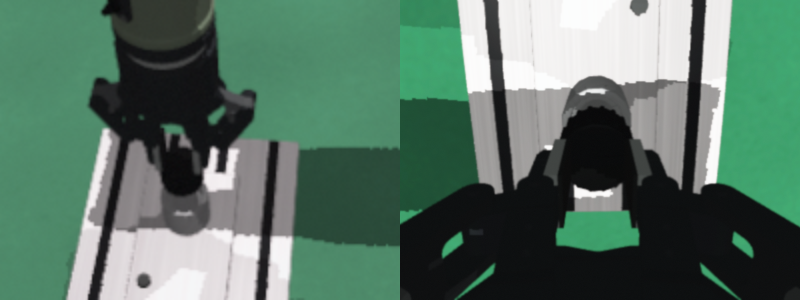

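The fingers flank the knob in the wrist crop (about (595,150)), but the gap reads 25 mm, which is the commanded value. I'll command it further shut and see.

>>> carry_out(targets=[[[0,0,0,0,0.0],[0,0,0,0,0.0],[0,0,0,0,0.0],[0,0,0,0,0.0]]], newtons=40)

```text
time_s: 7.0
ee_pos: [0.5748, 0.0631, 0.106]
tool_rot: [179.8, 0.0, 95.8]
wrist_force: [-0.9, 0.9, 5.8]
finger_gap: 0.002
grasp_force: 3.1
```

```bash
python3 s.py;  python3 -c "
from h import *
b=snapshot('wrist')['pixels'][180:330,220:420]
cv2.imwrite('pics/c.png',cv2.resize(b,None,fx=3,fy=3,interpolation=2))"
```

```text
{'time_s': 7.0, 'qpos': [5.1261, 22.8451, 97.4912, -0.006, 59.4712, -0.6504], 'ee_pos': [0.5748, 0.0631, 0.106], 'tool_rot': [179.8077, 0.0074, 95.7796], 'wrist_force': [-0.9012, 0.872, 5.8102], 'moment': [-0.0227, 0.3002, -0.0363], 'finger_gap': 0.0018, 'grasp_force': 3.1416}
```

View pics/c.png

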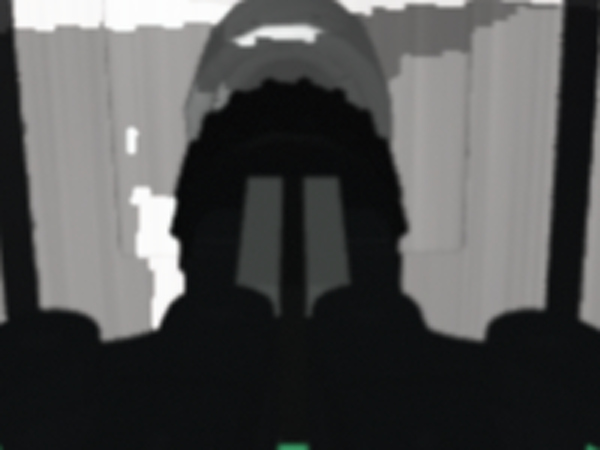

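```bash
cat >> h.py <<'E'
def proj(s,P):
    T=np.linalg.inv(np.array(s["world_from_camera"]));p=T[:3,:3]@P+T[:3,3];u=p[:2]/p[2];u=u*(1+s["k1"]*(u@u))
    K=np.array(s["camera_matrix"]);return np.round([K[0,0]*u[0]+K[0,2],K[1,1]*u[1]+K[1,2]],1)
E
python3 - <<'E'
from h import *
tcp=np.array(read_state()["ee_pos"])
for c in("wrist","side","top"):
    s=snapshot(c)
    print(c,"tcp",proj(s,tcp),"19mm behind",proj(s,tcp+[0,0,.019]),"top@.135",proj(s,np.array([.5735,.0625,.135])),"@.106",proj(s,np.array([.5735,.0625,.106])))
    for q in("bolt_top","bolt"):
        print(q,[(np.round(d["pixel"],1),round(d["conf"],2)) for d in place_of(c,q)[:1]],[(np.round(d["rect"],1),round(d["conf"],2)) for d in look_for(c,q)[:1]])
    cv2.imwrite(f"pics/d_{c}.png",s["pixels"])
a=cv2.imread('pics/d_side.png')[200:300,230:350];b=cv2.imread('pics/side0.png')[200:300,230:350]
cv2.imwrite('pics/d.png',cv2.resize(np.hstack([a,b]),None,fx=3.3,fy=3.3,interpolation=2))
E
```

```text
wrist tcp [316.4 236.4] 19mm behind [316.4 250.6] top@.135 [313.6 260.3] @.106 [314.  237.1]
bolt_top [] [(array([316.2, 235.3,  84. ,  67.2]), 0.92)]
bolt [(array([315.3, 247.2]), 0.61)] [(array([318.2, 236.2,  79.1,  70.4]), 0.58)]
side tcp [290.1 269.7] 19mm behind [289.4 264. ] top@.135 [289.8 260.8] @.106 [290.9 269.5]
bolt_top [(array([290.3, 261.4]), 0.81)] [(array([289.7, 269.1,  23.8,  24.7]), 0.81)]
bolt [(array([290.9, 265.3]), 0.93)] [(array([290.6, 273.1,  23.9,  27.5]), 0.72)]
top tcp [244.1 177.1] 19mm behind [242.3 175.5] top@.135 [241.5 175.2] @.106 [244.4 177.7]
bolt_top [(array([243.4, 170.7]), 0.57)] [(array([249.1, 175.3,   6.1,  21.4]), 0.4)]
bolt [(array([245.2, 178.6]), 0.68)] []
```

View pics/d.png

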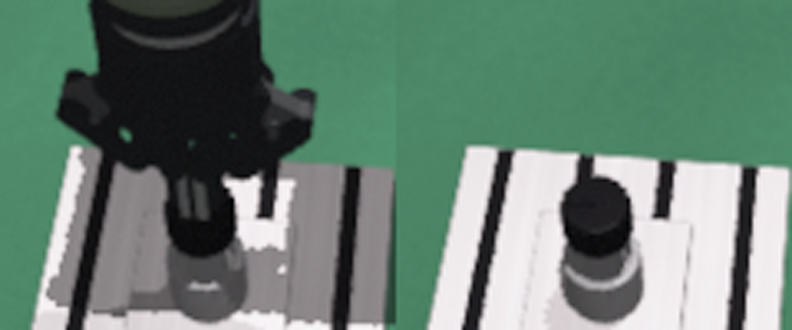

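The side crop shows the shut fingers ending on the knob's top face, around (190,218) in the crop, so they didn't enclose the knob. I'll raise, open and look again.

>>> carry_out(targets=[[[0,0,-0.03,0,0.0],[0,0,-0.03,0,0.085],[0,0,-0.02,0,0.085],[0,0,0,0,0.085],[0,0,0,0,0.085],[0,0,0,0,0.085],[0,0,0,0,0.085]]])

```text
time_s: 8.68
ee_pos: [0.5734, 0.063, 0.1829]
tool_rot: [-179.9, 0.0, 95.8]
wrist_force: [0.5, 0.4, -0.6]
finger_gap: 0.998
grasp_force: 0.0
```

```bash
python3 s.py; python3 - <<'E'
from h import *
def cyl(s,x,y,z0,z1,r):
    a=np.linspace(0,6.28,60);P=np.array([proj(s,np.array([x+r*np.cos(t),y+r*np.sin(t),z])) for t in a for z in(z0,z1)])
    return np.round([P[:,0].min(),P[:,0].max(),P[:,1].min(),P[:,1].max()],1)
rs=[]
for c in("side","top","wrist"):
    s=snapshot(c);cv2.imwrite(f"pics/e_{c}.png",s["pixels"])
    for top in(.135,.128,.12): print(c,top,"model l r t b",cyl(s,.5735,.0625,top-.028,top,.018))
    for d in cut_out(c,"bolt")[:1]:
        m=d["mask"];yy,xx=np.nonzero(m);print("mask",xx.min(),xx.max(),yy.min(),yy.max(),m.sum(),round(d["conf"],2))
    for d in place_of(c,"bolt_top")[:1]: print(d); rs.append(ray(s,d["pixel"]))
if len(rs)>1:
    P=meet(rs);print(P,[np.linalg.norm(np.cross(P-o,v)) for o,v in rs])
a=cv2.imread('pics/e_side.png')[200:300,230:350];b=cv2.imread('pics/e_wrist.png')[100:300,200:440]
cv2.imwrite('pics/e.png',np.hstack([cv2.resize(a,(396,330)),cv2.resize(b,(396,330))]))
E
```

```text
{'time_s': 8.675, 'qpos': [5.1263, 19.2535, 91.1137, -0.005, 69.7219, -0.6591], 'ee_pos': [0.5734, 0.063, 0.1829], 'tool_rot': [-179.9108, 0.0037, 95.7872], 'wrist_force': [0.4779, 0.4429, -0.577], 'moment': [0.0018, 0.0109, -0.0014], 'finger_gap': 0.9977, 'grasp_force': 0.0}
side 0.135 model l r t b [279.4 301.  252.  278.1]
side 0.128 model l r t b [279.7 301.2 254.2 280.1]
side 0.12 model l r t b [280.1 301.4 256.6 282.4]
mask 280 301 254 284 499 0.75
{'pixel': [288.8, 261.1], 'conf': 0.68}
top 0.135 model l r t b [232.9 252.6 166.7 185.9]
top 0.128 model l r t b [233.7 253.2 167.4 186.4]
top 0.12 model l r t b [234.6 253.8 168.2 186.9]
mask 233 252 167 184 274 0.51
{'pixel': [242.7, 175.3], 'conf': 0.65}
wrist 0.135 model l r t b [290.  342.2 177.  235.1]
wrist 0.128 model l r t b [290.8 341.5 175.2 231.6]
wrist 0.12 model l r t b [291.7 340.7 173.2 227.7]
mask 290 344 176 233 2417 0.67
{'pixel': [314.7, 211.5], 'conf': 0.93}
[0.57413696 0.0610634  0.13166892] [np.float64(0.0017415925189848357), np.float64(0.0003549486075332496), np.float64(0.0014859120348369786)]
```

View pics/e.png

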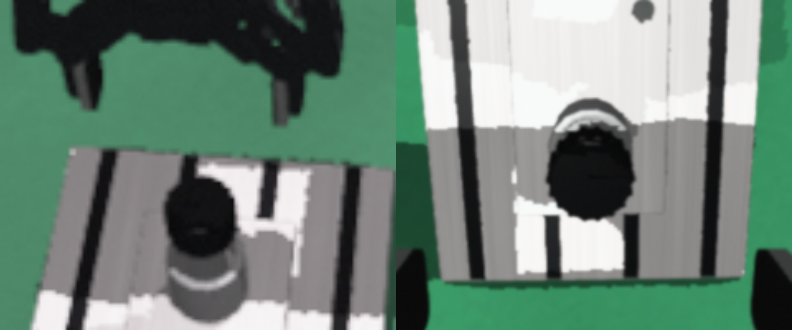

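```bash
python3 - <<'E'
from h import *
st=read_state();x,y,z=st["ee_pos"];s=snapshot("side");w=snapshot("wrist")
t=np.radians(95.8);ty=np.array([np.sin(t),-np.cos(t),0]);tx=np.array([np.cos(t),np.sin(t),0])
for dz in(0,.013,.03):
  for sx in(-.011,.011):
    for sg in(-1,1):
      P=np.array([x,y,z+dz])+sg*.0427*ty+sx*tx;print(dz,sx,sg,proj(s,P),proj(w,P))
i=np.vstack([cv2.resize(s["pixels"][200:270,230:350],(640,373)),w["pixels"][230:400]])
cv2.imwrite("pics/f.png",i)
E
```

```text
0 -0.011 -1 [314.2 241.7] [240.3 254.4]
0 -0.011 1 [263.3 237.6] [392.5 254.6]
0 0.011 -1 [312.6 252.8] [237.7 217.2]
0 0.011 1 [260.9 248.6] [395.1 217.4]
0.013 -0.011 -1 [314.  237.2] [234.9 264.9]
0.013 -0.011 1 [262.5 233.1] [397.8 265.1]
0.013 0.011 -1 [312.4 248.4] [231.9 225.3]
0.013 0.011 1 [260.  244.1] [400.9 225.5]
0.03 -0.011 -1 [313.7 231.1] [226.5 281. ]
0.03 -0.011 1 [261.3 227. ] [406.  281.2]
0.03 0.011 -1 [312.1 242.4] [222.8 238. ]
0.03 0.011 1 [258.8 238.1] [409.7 238.2]
```

View pics/f.png

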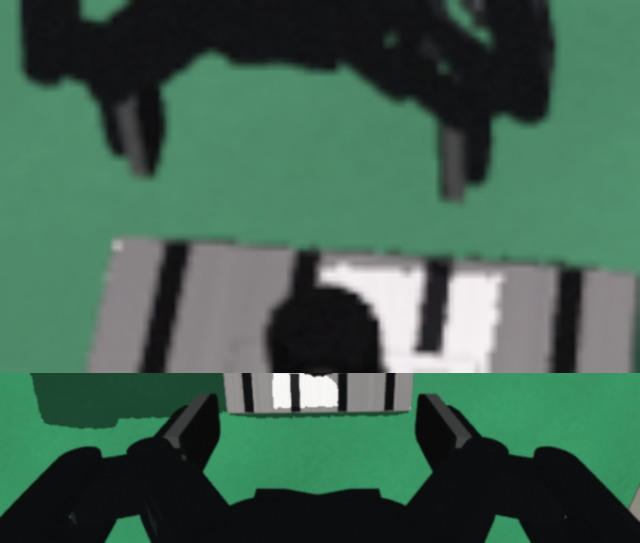

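The side crop shows the open tips at about (258,233) and (317,237). The wrist view has them at columns 215 and 418, row 252. Both put the real fingertips about 30 mm higher than the reported TCP implies. The contact agrees: the shut tips sat on the knob top, 135 mm up, while the TCP read 106 mm. I'll therefore treat real height as reported plus 30 mm and go down in stages.

>>> carry_out(targets=[[[0,0,0.03,0,0.085],[0,0,0.03,0,0.085],[0,0,0.02,0,0.085],[0,0,0.01,0,0.085],[0,0,0,0,0.085],[0,0,0,0,0.085]]])

```text
time_s: 9.98
ee_pos: [0.5746, 0.063, 0.0947]
tool_rot: [179.9, 0.0, 95.8]
wrist_force: [-0.4, 0.9, 0.6]
finger_gap: 0.997
grasp_force: 0.0
```

>>> carry_out(targets=[[[0,0,0.01,0,0.085],[0,0,0.01,0,0.085],[0,0,0,0,0.05],[0,0,0,0,0.05],[0,0,0,0,0.045],[0,0,0,0,0.025],[0,0,0,0,0.02],[0,0,0,0,0.02]]], newtons=40)

```text
time_s: 10.98
ee_pos: [0.574, 0.063, 0.0742]
tool_rot: [180.0, 0.0, 95.8]
wrist_force: [-1.5, 0.2, 3.7]
finger_gap: 0.41
grasp_force: 39.7
```

```bash
python3 s.py; python3 - <<'E'
from h import *
s=snapshot("side");w=snapshot("wrist")
cv2.imwrite('pics/g.png',np.hstack([cv2.resize(s["pixels"][200:300,230:350],(396,330)),cv2.resize(w["pixels"][150:350,200:440],(396,330))]))
E
```

```text
{'time_s': 10.975, 'qpos': [5.1267, 24.7007, 99.7104, -0.0054, 55.5529, -0.6585], 'ee_pos': [0.574, 0.063, 0.0742], 'tool_rot': [179.9641, 0.0049, 95.7883], 'wrist_force': [-1.4772, 0.1825, 3.696], 'moment': [-0.0214, 0.1182, -0.0304], 'finger_gap': 0.4095, 'grasp_force': 39.7408}
```

View pics/g.png

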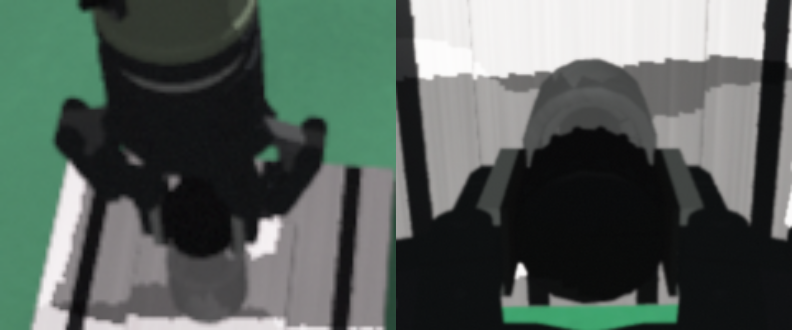

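The picture shows the pads closed on the knob, gap 35 mm at 40 N. I'm turning backward in small steps, climbing with the thread and watching the vertical force.

>>> carry_out(targets=[[[0,0,-0.0001,-0.1,0.02],[0,0,-0.0001,-0.1,0.02],[0,0,-0.0001,-0.1,0.02],[0,0,-0.0001,-0.1,0.02],[0,0,0,0,0.02],[0,0,0,0,0.02]]])

```text
time_s: 11.82
ee_pos: [0.5736, 0.0629, 0.0745]
tool_rot: [-180.0, 0.0, 118.6]
wrist_force: [-2.9, -0.5, 6.1]
finger_gap: 0.411
grasp_force: 40.2
```

>>> carry_out(targets=[[[0,0,-0.0001,-0.1,0.02],[0,0,0,0,0.02],[0,0,0,0,0.02]]])

```text
time_s: 12.2
ee_pos: [0.5735, 0.0629, 0.0745]
tool_rot: [-180.0, 0.0, 124.3]
wrist_force: [-4.0, -0.9, 4.3]
finger_gap: 0.407
grasp_force: 40.1
```

>>> carry_out(targets=[[[0,0,-0.0001,-0.1,0.02],[0,0,0,0,0.02],[0,0,0,0,0.02]]])

```text
time_s: 12.58
ee_pos: [0.5735, 0.0628, 0.0745]
tool_rot: [-180.0, -0.0, 130.0]
wrist_force: [-3.2, -1.5, 4.7]
finger_gap: 0.41
grasp_force: 41.3
```

```bash
python3 s.py
```

```text
{'time_s': 12.575, 'qpos': [5.1222, 24.6794, 99.697, -0.0318, 55.6654, -34.9081], 'ee_pos': [0.5735, 0.0628, 0.0745], 'tool_rot': [-179.9506, -0.0024, 130.0483], 'wrist_force': [-3.2407, -1.4545, 4.7403], 'moment': [-0.0103, 0.2919, 0.1288], 'finger_gap': 0.4101, 'grasp_force': 41.3258}
```

>>> carry_out(targets=[[[0,0,-0.0001,-0.1,0.02],[0,0,0,0,0.02],[0,0,0,0,0.02]]])

```text
time_s: 12.95
ee_pos: [0.5732, 0.0628, 0.0734]
tool_rot: [-179.9, -0.0, 135.8]
wrist_force: [0.5, -2.0, -3.9]
finger_gap: 0.408
grasp_force: 40.7
```

>>> carry_out(targets=[[[0,0,-0.0001,-0.1,0.02],[0,0,0,0,0.02],[0,0,0,0,0.02]]])

```text
time_s: 13.32
ee_pos: [0.5732, 0.0627, 0.0737]
tool_rot: [-179.9, -0.1, 141.5]
wrist_force: [-0.4, -1.9, -6.8]
finger_gap: 0.411
grasp_force: 40.5
```

>>> carry_out(targets=[[[0,0,-0.0001,-0.1,0.02],[0,0,0,0,0.02],[0,0,0,0,0.02]]])

```text
time_s: 13.7
ee_pos: [0.5732, 0.0626, 0.0743]
tool_rot: [-179.9, -0.0, 147.3]
wrist_force: [-1.0, -4.3, -7.4]
finger_gap: 0.414
grasp_force: 40.6
```

The drop shows: the vertical force swung from +4.7 to −7 N at about 0.65 rad back (yaw about 133°), and the bolt now hangs on the fingers. I'm lowering it onto the thread.

>>> carry_out(targets=[[[0,0,0.001,0,0.02],[0,0,0.001,0,0.02],[0,0,0.001,0,0.02],[0,0,0.001,0,0.02],[0,0,0,0,0.02]]])

```text
time_s: 14.32
ee_pos: [0.5732, 0.0626, 0.0704]
tool_rot: [-179.9, -0.0, 147.3]
wrist_force: [-2.7, -5.4, -6.8]
finger_gap: 0.406
grasp_force: 40.6
```

>>> carry_out(targets=[[[0,0,0.0005,0,0.02],[0,0,0.0005,0,0.02],[0,0,0,0,0.02]]])

```text
time_s: 14.7
ee_pos: [0.5732, 0.0626, 0.0695]
tool_rot: [-179.9, -0.0, 147.3]
wrist_force: [-1.7, -4.2, -6.5]
finger_gap: 0.411
grasp_force: 40.6
```

>>> carry_out(targets=[[[0,0,0.0005,0,0.02],[0,0,0,0,0.02]]])

```text
time_s: 14.95
ee_pos: [0.5733, 0.0626, 0.0694]
tool_rot: [-179.9, -0.0, 147.3]
wrist_force: [-2.0, -5.1, -4.7]
finger_gap: 0.413
grasp_force: 40.9
```

>>> carry_out(targets=[[[0,0,0.0005,0,0.02],[0,0,0,0,0.02]]])

```text
time_s: 15.2
ee_pos: [0.5733, 0.0626, 0.0693]
tool_rot: [-179.9, -0.0, 147.3]
wrist_force: [-4.7, -4.7, -1.8]
finger_gap: 0.412
grasp_force: 41.1
```

It has landed; the load is back on the thread and the commanded angle is about 0.25 rad past the drop. Going forward to one full turn from the drop takes about 6.53 rad in two grips. First stroke is 3.2 rad.

>>> carry_out(targets=[[[0,0,0.0002,0.16,0.02],[0,0,0.0002,0.16,0.02],[0,0,0.00015,0.16,0.02],[0,0,0.00015,0.16,0.02],[0,0,0.00015,0.16,0.02],[0,0,0.00015,0.16,0.02],[0,0,0.00015,0.16,0.02],[0,0,0.00015,0.16,0.02],[0,0,0.00015,0.16,0.02],[0,0,0.00015,0.16,0.02]]], newtons=60)

```text
time_s: 16.45
ee_pos: [0.5748, 0.0629, 0.0679]
tool_rot: [179.9, -0.1, 55.4]
wrist_force: [-0.0, -4.7, -3.6]
finger_gap: 0.404
grasp_force: 60.0
```

```bash
python3 s.py
```

```text
{'time_s': 16.45, 'qpos': [5.1209, 25.1044, 100.1062, -0.0317, 54.6526, 39.7785], 'ee_pos': [0.5748, 0.0629, 0.0679], 'tool_rot': [179.8783, -0.0676, 55.3608], 'wrist_force': [-0.0361, -4.7474, -3.5844], 'moment': [-0.6466, 0.1097, 0.1213], 'finger_gap': 0.4037, 'grasp_force': 60.0146}
```

>>> carry_out(targets=[[[0,0,0.0002,0.16,0.02],[0,0,0.0002,0.16,0.02],[0,0,0.0002,0.16,0.02],[0,0,0.0002,0.16,0.02],[0,0,0.0002,0.16,0.02],[0,0,0.0002,0.16,0.02],[0,0,0.00015,0.16,0.02],[0,0,0.00015,0.16,0.02],[0,0,0.00015,0.16,0.02],[0,0,0.00015,0.16,0.02],[0,0,0,0,0.02]]])

```text
time_s: 17.82
ee_pos: [0.575, 0.0615, 0.0663]
tool_rot: [180.0, -0.2, -36.1]
wrist_force: [-0.5, -8.6, -3.0]
finger_gap: 0.408
grasp_force: 60.2
```

```bash
python3 s.py; python3 -c "
from h import *
w=snapshot('wrist')['pixels'][190:330,240:400]
w=cv2.resize(w,(480,420),interpolation=2);w=np.clip(w.astype(float)*3,0,255).astype(np.uint8)
g=cv2.imread('pics/g.png')[66:297,462:726];g=cv2.resize(g,(320,280));g=np.clip(g.astype(float)*3,0,255).astype(np.uint8)
o=np.zeros((420,800,3),np.uint8);o[:,:480]=w;o[:280,480:]=g;cv2.imwrite('pics/i.png',o)"
```

```text
{'time_s': 17.825, 'qpos': [5.0562, 25.2044, 100.208, -0.1837, 54.4412, 131.2352], 'ee_pos': [0.575, 0.0615, 0.0663], 'tool_rot': [179.9838, -0.2086, -36.0723], 'wrist_force': [-0.4687, -8.5937, -3.0451], 'moment': [-1.3141, 0.1945, -0.0948], 'finger_gap': 0.4084, 'grasp_force': 60.2474}
```

View pics/i.png

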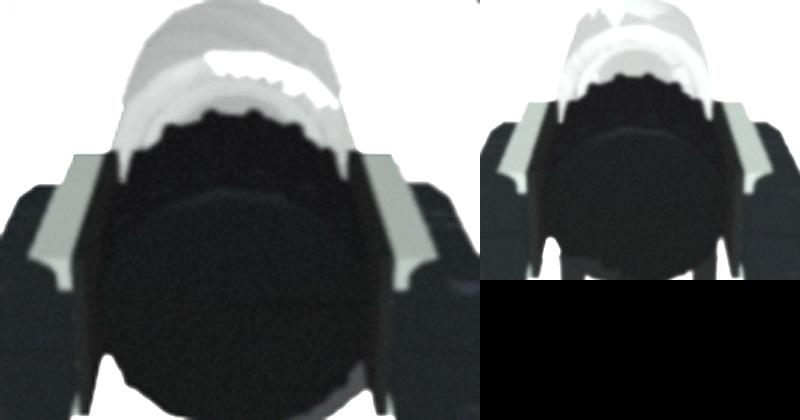

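The knurl sits the same way against the fingers, and the height followed the thread (3.0 mm lower for 3.2 rad). Now I'll let go and swing back for the second grip.

>>> carry_out(targets=[[[0,0,0,0,0.065],[0,0,0,0,0.065],[0,0,0,0,0.065],[0,0,0,0,0.065]]])

```text
time_s: 18.38
ee_pos: [0.5741, 0.0634, 0.0656]
tool_rot: [-180.0, -0.0, -36.0]
wrist_force: [-0.6, 0.3, 0.0]
finger_gap: 0.76
grasp_force: 0.0
```

>>> carry_out(targets=[[[0,0,0,-0.175,0.065],[0,0,0,-0.175,0.065],[0,0,0,-0.175,0.065],[0,0,0,-0.175,0.065],[0,0,0,-0.175,0.065],[0,0,0,-0.175,0.065],[0,0,0,-0.175,0.065],[0,0,0,-0.175,0.065],[0,0,0,-0.175,0.065],[0,0,0,-0.175,0.065],[0,0,0,-0.175,0.065],[0,0,0,-0.175,0.065],[0,0,0,-0.175,0.065],[0,0,0,-0.175,0.065],[0,0,0,-0.175,0.065],[0,0,0,-0.175,0.065],[0,0,0,-0.175,0.065],[0,0,0,-0.175,0.065],[0,0,0,-0.175,0.065],[0,0,0,0,0.065]]])

```text
time_s: 20.88
ee_pos: [0.5739, 0.0631, 0.0653]
tool_rot: [180.0, 0.0, 154.4]
wrist_force: [0.5, -0.2, 0.2]
finger_gap: 0.763
grasp_force: 0.0
```

```bash
python3 s.py; python3 - <<'E'
from h import *
rs=[]
for c in("side","top","wrist"):
    s=snapshot(c)
    for d in place_of(c,"bolt_top")[:1]: print(c,np.round(d["pixel"],1),round(d["conf"],2),np.round(atz(ray(s,d["pixel"]),.127),4)); rs.append(ray(s,d["pixel"]))
if len(rs)>1: print(np.round(meet(rs),4))
E
```

```text
{'time_s': 20.875, 'qpos': [5.1332, 25.2566, 100.2841, 0.0083, 54.4466, -59.2655], 'ee_pos': [0.5739, 0.0631, 0.0653], 'tool_rot': [179.9877, 0.0074, 154.3938], 'wrist_force': [0.5335, -0.1636, 0.2256], 'moment': [-0.0357, 0.0089, 0.0625], 'finger_gap': 0.7634, 'grasp_force': 0.0}
side [289.1 263. ] 0.74 [0.5754 0.0624 0.127 ]
wrist [313.4 296.4] 0.78 [0.5739 0.0627 0.127 ]
[0.5754 0.0618 0.1251]
```

>>> carry_out(targets=[[[-0.0007,-0.0013,0,0,0.065],[0,0,0,0,0.045],[0,0,0,0,0.02],[0,0,0,0,0.02],[0,0,0,0,0.02],[0,0,0,0,0.02],[0,0,0,0,0.02]]], newtons=60)

```text
time_s: 22.05
ee_pos: [0.5742, 0.0619, 0.0656]
tool_rot: [180.0, 0.0, 154.5]
wrist_force: [-0.3, 4.6, 3.7]
finger_gap: 0.402
grasp_force: 59.9
```

```bash
python3 s.py
```

```text
{'time_s': 22.05, 'qpos': [4.9972, 25.235, 100.2788, 0.033, 54.4417, -59.531], 'ee_pos': [0.5742, 0.0619, 0.0656], 'tool_rot': [179.9543, 0.0247, 154.5091], 'wrist_force': [-0.3343, 4.6334, 3.7062], 'moment': [0.4287, 0.0751, 0.0226], 'finger_gap': 0.4023, 'grasp_force': 59.8971}
```

>>> carry_out(targets=[[[0,0,0.00017,0.16,0.02],[0,0,0.00017,0.16,0.02],[0,0,0.00017,0.16,0.02],[0,0,0.00017,0.16,0.02],[0,0,0.00017,0.16,0.02],[0,0,0.00017,0.16,0.02],[0,0,0.00017,0.16,0.02],[0,0,0.00017,0.16,0.02],[0,0,0.00017,0.16,0.02],[0,0,0.00017,0.16,0.02],[0,0,0.00017,0.16,0.02],[0,0,0.00017,0.16,0.02],[0,0,0.00017,0.16,0.02],[0,0,0.00017,0.16,0.02],[0,0,0.00017,0.16,0.02],[0,0,0.00017,0.16,0.02],[0,0,0.00017,0.16,0.02],[0,0,0.00017,0.16,0.02],[0,0,0.00017,0.16,0.02],[0,0,0.00017,0.16,0.02]]])

```text
time_s: 24.55
ee_pos: [0.5741, 0.062, 0.0625]
tool_rot: [-179.9, -0.0, -29.1]
wrist_force: [-1.6, 5.1, 5.4]
finger_gap: 0.404
grasp_force: 60.2
```

>>> carry_out(targets=[[[0,0,0.0001,0.13,0.02],[0,0,0,0,0.02],[0,0,0,0,0.02],[0,0,0,0,0.02]]])

```text
time_s: 25.05
ee_pos: [0.5741, 0.062, 0.0623]
tool_rot: [-179.9, -0.0, -36.2]
wrist_force: [-1.3, 4.6, 5.4]
finger_gap: 0.406
grasp_force: 60.2
```

```bash
python3 s.py; python3 - <<'E'
from h import *
rs=[]
for c in("side","wrist","top"):
    s=snapshot(c)
    for d in place_of(c,"bolt_top")[:1]: print(c,np.round(d["pixel"],1),round(d["conf"],2)); rs.append(ray(s,d["pixel"]))
if len(rs)>1: print(np.round(meet(rs),4))
E
```

```text
{'time_s': 25.05, 'qpos': [4.9932, 25.4375, 100.5058, 0.0659, 54.0083, 131.1864], 'ee_pos': [0.5741, 0.062, 0.0623], 'tool_rot': [-179.928, -0.0013, -36.2319], 'wrist_force': [-1.2969, 4.6121, 5.4062], 'moment': [0.7521, 0.0163, -0.125], 'finger_gap': 0.4057, 'grasp_force': 60.2421}
side [291.5 264.8] 0.82
wrist [315.4 295.6] 0.77
[0.5725 0.0634 0.1224]
```

```bash
python3 -c "
from bench import job_done;print(job_done())"
```

```text
the job is handed in; nothing more can be done
None
```

The job is handed in: the bolt dropped one thread at about 0.65 rad back, was then turned forward about 360° in two grips, and is still held at 60 N, its top measured at about 122 mm (124 expected). My first grip missed and pressed lightly (about 6 N) on the knob top, because the real fingertips were about 30 mm higher than the reported TCP.

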